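Line up the turned casting patterns by size

TASK

Set the four turned wooden patterns out on the rack board for the moulder, in order of size: the one with the smallest disc on the mark next to the brass-topped post, each following mark taking the next larger, the largest farthest from the post. Each stands flat, knob up, centred on its mark; leave the tin of copper slugs standing where it is.

Things in the scene. Friction and masses are not known exactly. Their poses are not given: they have to be found in the camera images.
- pattern_a: loose turned wooden pattern of plain pale wood: a flat disc 68 mm in diameter and 16 mm thick with a round knob 26 mm in diameter standing 30 mm high on its middle (46 mm tall in all). It stands knob up; origin: centre of its underside, z up along the knob.
- pattern_b: loose turned wooden pattern of plain pale wood: a flat disc 40 mm in diameter and 16 mm thick with a round knob 26 mm in diameter standing 30 mm high on its middle (46 mm tall in all). It stands knob up; origin: centre of its underside, z up along the knob.
- pattern_c: loose turned wooden pattern of plain pale wood: a flat disc 84 mm in diameter and 16 mm thick with a round knob 26 mm in diameter standing 30 mm high on its middle (46 mm tall in all). It stands knob up; origin: centre of its underside, z up along the knob.
- pattern_d: loose turned wooden pattern of plain pale wood: a flat disc 54 mm in diameter and 16 mm thick with a round knob 26 mm in diameter standing 30 mm high on its middle (46 mm tall in all). It stands knob up; origin: centre of its underside, z up along the knob.
- mark_a: one of four like round inlaid marks, 28 mm across, dark-rimmed and flush (lets nothing catch), 88 mm apart in one straight row along the middle of a fixed wooden board 430 x 90 mm and 18 mm thick. Which letter lies where in the row changes from start to start. Origin: centre of the mark on the board's top face, 18 mm above the table; z up.
- mark_b: one of four like round inlaid marks, 28 mm across, dark-rimmed and flush (lets nothing catch), 88 mm apart in one straight row along the middle of a fixed wooden board 430 x 90 mm and 18 mm thick. Which letter lies where in the row changes from start to start. Origin: centre of the mark on the board's top face, 18 mm above the table; z up.
- mark_c: one of four like round inlaid marks, 28 mm across, dark-rimmed and flush (lets nothing catch), 88 mm apart in one straight row along the middle of a fixed wooden board 430 x 90 mm and 18 mm thick. Which letter lies where in the row changes from start to start. Origin: centre of the mark on the board's top face, 18 mm above the table; z up.
- mark_d: one of four like round inlaid marks, 28 mm across, dark-rimmed and flush (lets nothing catch), 88 mm apart in one straight row along the middle of a fixed wooden board 430 x 90 mm and 18 mm thick. Which letter lies where in the row changes from start to start. Origin: centre of the mark on the board's top face, 18 mm above the table; z up.
- post: fixed dark wooden post with a brass ball on top, 24 mm thick, 63 mm tall (top 81 mm above the table), standing on one end of the board in line with the marks, 64 mm from the nearest mark's centre; it may be at either end (at the other end is only a low oblong block 60 x 18 mm, 10 mm high). Origin: centre of its foot on the board's top, 18 mm above the table.
- tin: loose round green tin of copper slugs, 74 mm across and 34 mm tall, 0.45 kg, standing upright among the patterns; a bystander. Origin: centre of its underside, z up.
There are look-alikes about, which are no part of the job. Leave any blue look-alike of the pattern_d alone. Leave any red look-alike of the pattern_a alone.

How it is judged:
By the outcome, as a careful person would: the job done as asked, in the order asked, and still so for the second after the job is handed in, with the robot touching nothing.
It also fails if it takes over 96 s, if anything falls off the work surface, if the arm or the gripper's body presses on something with over 40 N, if the wrist force passes 120 N, or if a joint passes its speed limit or range.

ROBOT

A 6-joint arm with a two-finger parallel gripper is mounted at the origin on the work surface. World frame = base frame: x ahead of the robot, y to its left, z up, the work surface at z = 0. Lengths are in m, angles in degrees, forces in N, time in s.
With the tool pointing down it reaches from about 0.3 to 0.775 m from the base axis. Payload 14.6 kg.
Tool frame: the origin (TCP) lies at the very end of the fingers, on their centre line; the grasp point (between the pads) lies 19 mm behind it; z points along the fingers, y is the line along which they close (so a half turn about z gives the same grasp; the last joint's range is limited). The gripper opens to 94 mm and grips with 3 to 60 N. Pads are 16 mm wide; open, the fingers measure 119 mm over their backs; the gripper's body (75 mm by 177 mm) begins 78 mm behind the grasp point.
Start: joints at [-74.118, 17.183, 87.147, -0, 75.671, -3.816], TCP at [0.185, -0.518, 0.205] pointing down, gripper open.
Joint ranges: [-173.82, 173.82], [-45.26, 126.66], [13.44, 144.39], [-59.66, 239.66], [0, 175.72], [-146.38, 146.38]. Speed limits (degrees/s): [127.2, 127.2, 147.25, 180, 180, 180].

INTERFACE

Orientations are given as [roll, pitch, yaw] about the fixed x, y, z axes, in that order (R = Rz(yaw) Ry(pitch) Rx(roll)).
In Python, from station import observe, grab_frame, job_done, silhouettes, landmark_of gives the robot as it stands.
- The arm moves only by the shell command python3 -m pendant 'ROWS' [OPENING] [FORCE]. ROWS is JSON, one flat list of numbers, 6 for each row, row after row: the shift along the tool's x, y, z in mm, then the turn, a rotation vector about the tool's x, y, z in rad. In form: [dx, dy, dz, ax, ay, az, dx, dy, dz, ax, ay, az, ...]. A call has 1 to 5 rows; each row is the pose to reach, as a shift and turn from the pose commanded when the call began, along the tool's axes at that moment; what a row does not reach only later rows make up. A row lasts 1/12 s, in which the tool goes at most 41.7 mm and 7.16 degrees, less where a joint would pass 70% of its speed; a pose out of reach is approached as far as the arm can. A call with a gripper value outside its range is refused whole. OPENING is the closure, from -1 (fully open) to 1 (shut), set as the call begins (- or left out, the last holds). The fingers move at their own pace and stop on an object; FORCE is the grip in N (left out, the last holds). Time passes only in rows, so rows that repeat a pose let the fingers close. It gives the time, the measured TCP pose, the force, the opening and the grip force at its end, in the units of the state.
- observe(): the state, without advancing time (a new reading comes with each control period).
- grab_frame(name): name is "scene" or "top" or "wrist"; returns a dict with "img" (420x560x3 uint8, red, green, blue), "intrinsics" (3x3 intrinsics, pixels), "xyz" and "rotation" of the camera in the world. Camera axes: x right, y down, z forward; pixel columns grow to the right and rows downward; lengths in m; the calibration is good to about 2 mm. A picture is of the moment at which its call begins. There is no depth.
- job_done(): hands the job in; it is judged then, once.
Trained networks look in a picture, given as the dict that the camera call returned (one of the last four; its "shot" number tells which), for a name from the list of things; names that differ only in an ending like _2 or _b are one class to them, and where a whole thing is asked for, a point or a joint stands for the part that bears it (a point fixed in the world has none). Each returns a list of dicts, best first, with "score" (0 to 1); they miss things now and then, are a little off and sometimes report something else, mostly with a low value. They report only what shows in the picture. A call takes as long as a camera call. They do not tell look-alikes from the thing itself.
- silhouettes(picture, target): "region" (420x560 bool, what is visible of it) and "centre" ([column, row] in pixels, amid what is visible of it).
- landmark_of(picture, target): "centre" ([column, row] in pixels: a listed point, or the origin of a listed thing).
The state is a dict: "clock": time; "joints": joint angles; "dq": joint speeds; "joint_torque": joint torques, N m; "ee_pos": TCP position; "eef_rot": TCP orientation; "contact_force": force on the tool from outside, world axes, zero at the start; "wrist_torque": the same for the moment, N m; "gripper_width": finger opening in m; "finger_force": force on a finger pad.
Only numpy, scipy, OpenCV 4.12 (cv2) and the standard library are available. Lean on these libraries where they do the work, as an engineer would, in place of code of your own. Each camera call takes 0.05 s, during which the arm holds its last target. There are 200 camera calls.

## Working session

There is one attempt and no reset: what is moved stays moved. The work goes in short steps, Python scripts to look and compute and a shell command to move; the robot and the scene stay as the last step left them, time stands still between calls to the robot, and variables do not carry over. Pictures are saved under pics/ and viewed, at most 14 in all, crops included, and the job is handed in when it is done.

```bash
mkdir -p pics; ls; cat > h.py <<'E'
import numpy as np, cv2
from station import *
def save(p,name): cv2.imwrite('pics/'+name,cv2.cvtColor(p['img'],cv2.COLOR_RGB2BGR))
def ray(p,uv):
    K=np.array(p['intrinsics']);R=np.array(p['rotation'])
    return np.array(p['xyz']),R@np.linalg.inv(K)@np.array([uv[0],uv[1],1.])
def atz(p,uv,z):
    o,d=ray(p,uv); return o+d*(z-o[2])/d[2]
def proj(p,X):
    c=np.array(p['rotation']).T@(np.array(X)-np.array(p['xyz'])); c=np.array(p['intrinsics'])@c; return c[:2]/c[2]
def tri(pts):
    A=np.zeros((3,3));b=np.zeros(3)
    for p,uv in pts:
        o,d=ray(p,uv); d=d/np.linalg.norm(d); M=np.eye(3)-np.outer(d,d); A+=M;b+=M@o
    return np.linalg.solve(A,b)
E
python3 - <<'E'
from h import *
t=grab_frame('top');s=grab_frame('scene')
save(t,'t0.png');save(s,'s0.png')
print(observe()['clock'],t['xyz'],s['xyz'],np.round(t['rotation'],3).tolist())
for n in ['pattern_a','mark_a','post','tin']:
  for nm,p in(('top',t),('scene',s)):
    for r in landmark_of(p,n): print(n,nm,np.round(r['centre'],1),round(r['score'],2),np.round(atz(p,r['centre'],0.018 if n in('mark_a','post') else 0),3))
E
```

```text
pics
0.1 [ 0.32528481 -0.00533505  1.28965085] [1.1568499  0.36748002 0.88164895] [-172.361, -0.659, -88.586]Traceback (most recent call last):
  File "<stdin>", line 7, in <module>
  File "h.py", line 8, in atz
    o,d=ray(p,uv); return o+d*(z-o[2])/d[2]
                                       ~^^^
IndexError: invalid index to scalar variable.
```

Rotation comes as roll/pitch/yaw; fix that.

```bash
cat >> h.py <<'E'
from scipy.spatial.transform import Rotation as Ro
_g=grab_frame
def grab_frame(n):
    p=_g(n); q=p; q['R']=Ro.from_euler('xyz',p['rotation'],degrees=True).as_matrix(); return q
E
sed -i "s/np.array(p\['rotation'\])/p['R']/" h.py
python3 - <<'E'
from h import *
t=grab_frame('top');s=grab_frame('scene')
for n in ['pattern_a','pattern_b','pattern_c','pattern_d','mark_a','post','tin']:
  for nm,p in(('top',t),('scene',s)):
    for r in landmark_of(p,n): print(n,nm,np.round(r['centre'],1),round(r['score'],2),np.round(atz(p,r['centre'],0.018 if n in('mark_a','post') else 0),3))
E
```

```text
pattern_a top [298.8 219.6] 0.85 [ 0.463 -0.061  0.   ]
pattern_a top [369.4 231.4] 0.82 [ 0.435 -0.261  0.   ]
pattern_a top [193.6 217.1] 0.71 [0.462 0.236 0.   ]
pattern_a top [388.  260.3] 0.61 [ 0.355 -0.314  0.   ]
pattern_a top [352.1 278.8] 0.58 [ 0.301 -0.213  0.   ]
pattern_a top [249.2 221.2] 0.56 [0.455 0.078 0.   ]
pattern_a scene [213.2 135.9] 0.86 [ 0.343 -0.318  0.   ]
pattern_a scene [209.6 162.6] 0.82 [ 0.437 -0.265  0.   ]
pattern_a scene [194.3 208.3] 0.68 [ 0.589 -0.206 -0.   ]
pattern_a scene [271.4 198.2] 0.58 [ 0.471 -0.057  0.   ]
pattern_a scene [249.4 138. ] 0.55 [ 0.303 -0.224 -0.   ]
pattern_a scene [320.1 218.5] 0.49 [0.473 0.078 0.   ]
pattern_a scene [282.3 247.1] 0.19 [0.589 0.04  0.   ]
pattern_b top [298.8 219.6] 0.85 [ 0.463 -0.061  0.   ]
pattern_b top [369.4 231.4] 0.82 [ 0.435 -0.261  0.   ]
pattern_b top [193.6 217.1] 0.71 [0.462 0.236 0.   ]
pattern_b top [388.  260.3] 0.61 [ 0.355 -0.314  0.   ]
pattern_b top [352.1 278.8] 0.58 [ 0.301 -0.213  0.   ]
pattern_b top [249.2 221.2] 0.56 [0.455 0.078 0.   ]
pattern_b scene [213.2 135.9] 0.86 [ 0.3
[... 1736 characters left out ...]
.5] 0.49 [0.473 0.078 0.   ]
pattern_d scene [282.3 247.1] 0.19 [0.589 0.04  0.   ]
mark_a top [290.4 164.9] 0.58 [ 0.616 -0.034  0.018]
mark_a top [323.1 171.2] 0.51 [ 0.601 -0.127  0.018]
mark_a top [250.3 222.6] 0.5 [0.449 0.074 0.018]
mark_a top [256.7 167.7] 0.45 [0.606 0.061 0.018]
mark_a scene [280.9 248.6] 0.65 [0.606 0.045 0.018]
mark_a scene [221.4 219.4] 0.62 [ 0.598 -0.118  0.018]
mark_a scene [249.4 238.2] 0.56 [ 0.614 -0.031  0.018]
mark_a scene [320.7 267.8] 0.54 [0.61  0.145 0.018]
post top [342.9 172.5] 0.42 [ 0.598 -0.183  0.018]
post scene [193.5 209. ] 0.76 [ 0.603 -0.194  0.018]
tin top [131.9 200.9] 0.7 [0.504 0.412 0.   ]
tin scene [460.1 288.5] 0.7 [0.506 0.42  0.   ]
```

View pics/t0.png

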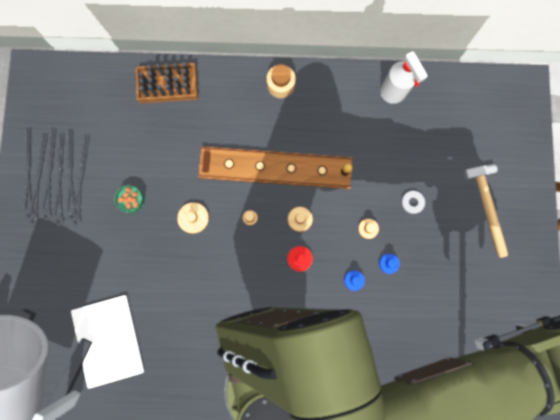

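View pics/s0.png

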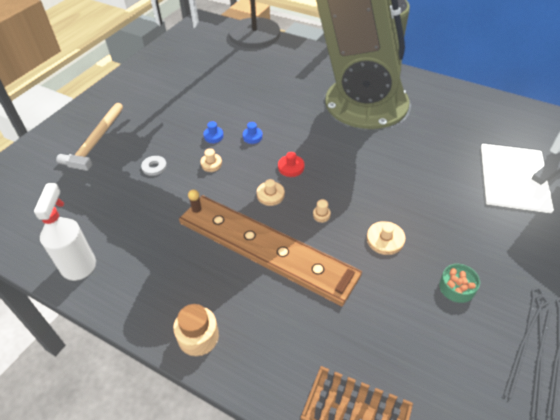

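The top view shows the board with marks at (229,164), (260,166), (291,168) and (322,171), and the post at (347,169), its right end. The patterns lie at (193,217) C, (250,218) B, (300,219) A and (369,229) D. The red look-alike is at (300,259), the blue ones at (354,281) and (390,264), and the tin at (129,199). The scene view agrees.

```bash
python3 - <<'E'
from h import *
o=observe();w=grab_frame('wrist')
print(o['clock'],o['ee_pos'],o['eef_rot'],o['joints'])
T=Ro.from_euler('xyz',o['eef_rot'],degrees=True).as_matrix()
print(np.round(T,3).tolist()); print('cam in tool',T.T@(np.array(w['xyz'])-o['ee_pos']),np.round(T.T@w['R'],3).tolist(),w['intrinsics'])
E
cat > go.py <<'E'
# usage: go.py x y z yaw : rows needed from commanded (measured) pose in tool axes
import sys; from h import *
o=observe(); T=Ro.from_euler('xyz',o['eef_rot'],degrees=True)
v=[float(a) for a in sys.argv[1:5]]
g=Ro.from_euler('xyz',[180,0,v[3]],degrees=True)
print('shift mm',np.round(T.inv().apply(np.array(v[:3])-o['ee_pos'])*1000,1),'turn',np.round((T.inv()*g).as_rotvec(),4))
E
python3 go.py 0.30 -0.30 0.3 0; python3 go.py 0.45 0.0 0.33 0;python3 go.py 0.45 0.0 0.33 90
```

```text
0.95 [ 0.18538405 -0.51780661  0.20547761] [1.79996900e+02 6.37256579e-04 1.96994954e+01] [-7.41171609e+01  1.71796299e+01  8.71469195e+01 -4.43256641e-04
  7.56703145e+01 -3.81654663e+00]
[[0.941, 0.337, 0.0], [0.337, -0.941, -0.0], [-0.0, 0.0, -1.0]]
cam in tool [ 0.07348537  0.00072459 -0.17970307] [[0.002, -0.968, -0.252], [1.0, 0.002, 0.001], [-0.001, -0.252, 0.968]] [[368.40686383   0.         284.04348826]
 [  0.         368.40686383 213.37539818]
 [  0.           0.           1.        ]]
shift mm [ 181.3 -166.4  -94.5] turn [-1.000e-04 -0.000e+00  3.438e-01]
shift mm [ 423.7 -398.3 -124.5] turn [-1.000e-04 -0.000e+00  3.438e-01]
shift mm [ 423.7 -398.3 -124.5] turn [-0.000e+00 -1.000e-04 -1.227e+00]
```

```bash
python3 -m pendant '[452,-340,-145,0,0,-1.227,452,-340,-145,0,0,-1.227,452,-340,-145,0,0,-1.227,452,-340,-145,0,0,-1.227,452,-340,-145,0,0,-1.227]' -1; python3 go.py 0.48 -0.05 0.35 90
```

```text
clock: 1.42
ee_pos: [0.2969, -0.3475, 0.2577]
eef_rot: [180.0, 0.0, 55.8]
contact_force: [1.2, 0.2, -0.2]
gripper_width: 0.0937
finger_force: 0.0
shift mm [349.  -15.5 -92.3] turn [ 3.000e-04  2.000e-04 -5.962e-01]
```

```bash
python3 -m pendant '[349,-15.5,-92,0,0,-0.596,349,-15.5,-92,0,0,-0.596,349,-15.5,-92,0,0,-0.596,349,-15.5,-92,0,0,-0.596,349,-15.5,-92,0,0,-0.596]'; python3 go.py 0.48 -0.05 0.35 90
```

```text
clock: 1.83
ee_pos: [0.4035, -0.1764, 0.3111]
eef_rot: [180.0, 0.0, 90.0]
contact_force: [0.7, -0.6, -0.4]
gripper_width: 0.0939
finger_force: 0.0
shift mm [126.3  76.6 -38.9] turn [0.0006 0.0003 0.0005]
```

```bash
python3 -m pendant '[126,77,-39,0,0,0,126,77,-39,0,0,0,126,77,-39,0,0,0,126,77,-39,0,0,0,126,77,-39,0,0,0]'; python3 - <<'E'
from h import *
w=grab_frame('wrist');save(w,'w1.png')
print(observe()['ee_pos'],w['xyz'])
for n in ['pattern_a','mark_a','post','tin']:
    for r in silhouettes(w,n):
        m=r['region']; c=np.round(r['centre'],1)
        print(n,c,round(r['score'],2),m.sum(),np.round(w['img'][m].mean(0)),np.round(atz(w,r['centre'],0.018 if n in('mark_a','post') else 0.016),3))
E
```

```text
clock: 2.25
ee_pos: [0.4825, -0.0492, 0.3502]
eef_rot: [179.9, -0.0, 89.9]
contact_force: [-0.6, -1.0, 0.3]
gripper_width: 0.0936
finger_force: 0.0
[ 0.48148081 -0.05102469  0.34946692] [0.48301782 0.02319249 0.53001294]
pattern_a [193.  181.9] 0.84 1833 [241.  52.  51.] [ 0.355 -0.065  0.016]
pattern_a [269.4 177.4] 0.68 1859 [248. 234. 190.] [ 0.463 -0.058  0.016]
pattern_a [272.   74.1] 0.58 777 [241. 220. 175.] [0.468 0.078 0.016]
mark_a [375.4 158.9] 0.9 327 [189. 155. 112.] [ 0.61  -0.032  0.018]
mark_a [383.9  95.5] 0.59 329 [193. 162. 118.] [0.616 0.051 0.018]
mark_a [390.2  21.8] 0.56 429 [185. 153. 110.] [0.618 0.14  0.018]
mark_a [368.5 225. ] 0.52 289 [217. 190. 151.] [ 0.606 -0.128  0.018]
post [368.2 271.7] 0.97 433 [177. 146.  77.] [ 0.61  -0.201  0.018]
post [368.3 221.3] 0.27 265 [219. 195. 157.] [ 0.606 -0.122  0.018]
tin [388.3  22.3] 0.58 446 [181. 149. 108.] [0.616 0.14  0.016]
```

View pics/w1.png

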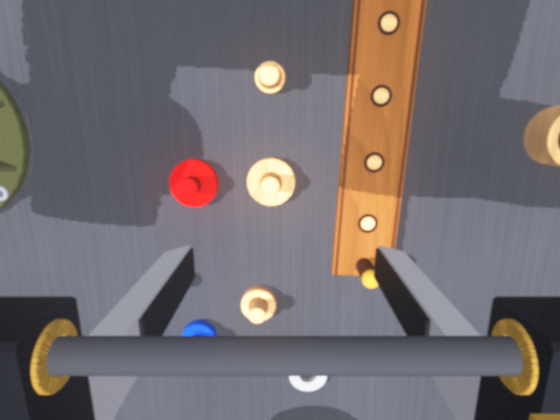

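The wrist view shows the marks at (389,22), (381,96), (374,162) and (368,223), and the post ball at (371,279). B is at (270,77), A at (271,182) and D at (258,304). Red is at (194,184) and blue at (199,330). I'll take a second view, shifted in y.

```bash
python3 -m pendant '[150,0,0,0,0,0,150,0,0,0,0,0,150,0,0,0,0,0,150,0,0,0,0,0,150,0,0,0,0,0]'; cat > meas.py <<'E'
from h import *
from scipy.optimize import least_squares, minimize
D={'a':.068,'b':.040,'c':.084,'d':.054}
th=np.linspace(0,2*np.pi,60,endpoint=False); ci=np.c_[np.cos(th),np.sin(th)]
def outl(p,x,y,z,d):   # silhouette contour of disc+knob as mask
    m=np.zeros((420*4,560*4),np.uint8)
    for r,z0,z1 in((d/2,0,.016),(.013,.016,.046)):
        P=np.array([proj(p,[x+r*c,y+r*s,z+h]) for h in(z0,z1) for c,s in ci])
        cv2.fillConvexPoly(m,cv2.convexHull(np.round(P*4+1.5).astype(np.int32)),1)
    return cv2.resize(m.astype(np.float32),(560,420),interpolation=cv2.INTER_AREA)
def pale(p):
    h=cv2.cvtColor(p['img'],cv2.COLOR_RGB2HSV).astype(int)
    m=((h[...,2]>120)&(h[...,1]>25)&(h[...,1]<150)&(h[...,0]>8)&(h[...,0]<35)).astype(np.uint8)
    return cv2.morphologyEx(m,cv2.MORPH_OPEN,np.ones((3,3),np.uint8))
def fit(ps,d,x0):
    ms=[pale(p).astype(np.float32) for p in ps]
    def cost(v):
        c=0
        for p,m in zip(ps,ms):
            o=outl(p,*v,d); u,w=np.round(proj(p,[x0[0],x0[1],.02])).astype(int)
            s=np.s_[max(0,w-50):w+50,max(0,u-50):u+50]
            c+=np.abs(o[s]-m[s]).sum()/max(o[s].sum(),1)
        return c
    r=minimize(cost,x0,method='Nelder-Mead',options=dict(initial_simplex=np.array(x0)+np.array([[0,0,0],[.012,0,0],[0,.012,0],[0,0,.012]])-.003,xatol=2e-4,fatol=1e-4,maxiter=120))
    return r.x,r.fun/len(ps)
def mark(p,g):   # centre of the mark's pale disc near the guess
    u,v=np.round(proj(p,g)).astype(int); s=16
    a=p['img'][max(0,v-s):v+s+1,max(0,u-s):u+s+1].astype(np.float32)
    b=(a[...,2]>105).astype(np.uint8)
    n,l,st,ce=cv2.connectedComponentsWithStats(b)
    if n<2: return None
    k=1+np.argmax([st[i,4]-3*np.hypot(ce[i][0]-s,ce[i][1]-s) for i in range(1,n)])
    return ce[k]+[max(0,u-s),max(0,v-s)],st[k,4]
E
cat > go2.py <<'E'
from meas import *
import pickle
t=grab_frame('top');w=grab_frame('wrist');save(w,'w2.png')
pickle.dump((t,w),open('v2.pkl','wb'))
E
python3 go2.py; python3 - <<'E'
from meas import *
import pickle
t,w2=pickle.load(open('v2.pkl','rb'))
print(w2['xyz'])
for k,g in dict(a=(.463,-.058),b=(.468,.078),c=(.462,.236),d=(.445,-.26)).items():
    print(k,[x.round(4).tolist() if hasattr(x,'round') and getattr(x,'ndim',0) else round(x,3) for q in [fit([w2],D[k],[*g,0.])] for x in q],np.round(proj(w2,[*g,.02])))
for g in ((.618,.14),(.616,.051),(.61,-.032),(.606,-.128)):
    r=mark(w2,[*g,.018]); print(r, r and atz(w2,r[0],.018).round(4))
E
```

```text
clock: 2.92
ee_pos: [0.4811, 0.0998, 0.3491]
eef_rot: [-180.0, -0.0, 89.8]
contact_force: [-0.1, -0.9, -0.0]
gripper_width: 0.0939
finger_force: 0.0
[0.48235187 0.17046698 0.52879269]
a [[0.4654, -0.0632, 0.0067], np.float64(0.15)] [272. 275.]
b [[0.4662, 0.0794, 0.0259], np.float64(0.245)] [274. 185.]
c [[0.4618, 0.2315, 0.0192], np.float64(0.279)] [268.  65.]
d [[0.4438, -0.2613, -0.0002], np.float64(0.362)] [262. 390.]
(array([383.05376344, 140.6344086 ]), np.int32(186)) [0.617  0.1392 0.018 ]
(array([376.13939394, 203.61212121]), np.int32(165)) [0.6129 0.0512 0.018 ]
(array([369.1031746 , 261.72222222]), np.int32(126)) [ 0.6079 -0.0373  0.018 ]
(array([371.46028513, 317.63543788]), np.int32(491)) [ 0.6167 -0.1299  0.018 ]
```

View pics/w2.png

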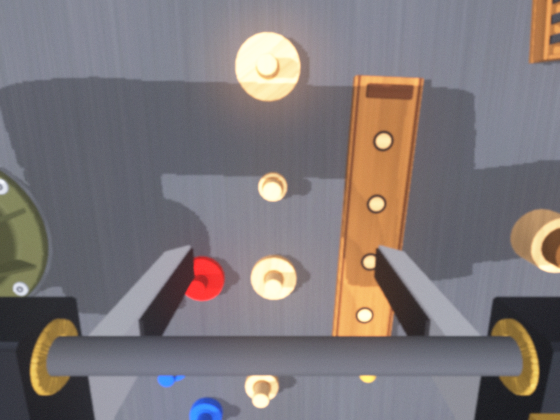

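The second wrist view shows C at (267,66), B at (272,187), A at (273,277) and the marks at (383,141), (376,204), (370,262) and (364,315), so the geometry is consistent. I'll use a better wood mask and the other views for heights.

```bash
cat >> meas.py <<'E'
def pale(p):
    a=cv2.GaussianBlur(p['img'],(3,3),0).astype(int); r,g,b=a[...,0],a[...,1],a[...,2]
    return ((r-b>18)&(g-b>8)&(g>.62*r)).astype(np.uint8)
E
python3 - <<'E'
from meas import *
import pickle
t,w2=pickle.load(open('v2.pkl','rb')); s=grab_frame('scene'); pickle.dump(s,open('s.pkl','wb'))
for k,g in dict(a=(.463,-.058),b=(.468,.078),c=(.462,.236),d=(.445,-.26)).items():
    for nm,ps in dict(w=[w2],t=[t],s=[s],wts=[w2,s,t]).items():
        if k=='d' and nm[0]=='w': continue
        x,f=fit(ps,D[k],[*g,0.]); print(k,nm,x.round(4),round(f,3))
E
```

```text
a w [ 0.4659 -0.0588  0.016 ] 0.028
a t [0.356  0.0133 1.2454] 0.599
a s [0.928  0.209  0.5503] 0.59
a wts [ 0.4656 -0.0626  0.0065] 2.485
b w [0.4662 0.0787 0.0226] 0.038
b t [ 0.3302 -0.0088  1.3182] 0.485
b s [0.4653 0.0771 0.0036] 5.215
b wts [0.4688 0.0935 0.1352] 9.779
c w [0.462  0.2307 0.0246] 0.017
c t [ 0.3365 -0.0392  1.2422] 0.275
c s [0.4945 0.2417 0.0451] 0.476
c wts [0.4614 0.2346 0.0074] 2.142
d t [ 4.419e-01 -2.567e-01  1.000e-04] 1.368
d s [ 0.4423 -0.2571  0.0011] 1.471
```

```bash
python3 - <<'E'
s=open('meas.py').read()
s=s.replace("s=np.s_[max(0,w-50):w+50,max(0,u-50):u+50]","h=int(np.linalg.norm(proj(p,[x0[0]+d/2+.012,x0[1],.02])-proj(p,[x0[0],x0[1],.02])))+3;s=np.s_[max(0,w-h):w+h,max(0,u-h):u+h]").replace("r-b>18)&(g-b>8","r-b>28)&(g-b>14").replace("cv2.GaussianBlur(p['img'],(3,3),0)","p['img']")
open('meas.py','w').write(s)
E
python3 - <<'E'
from meas import *
import pickle
t,w2=pickle.load(open('v2.pkl','rb')); s=pickle.load(open('s.pkl','rb'))
for k,g in dict(a=(.463,-.060),b=(.466,.078),c=(.462,.234),d=(.443,-.26)).items():
    for nm,ps in dict(w=[w2],t=[t],s=[s],ws=[w2,s],wts=[w2,s,t]).items():
        if k=='d' and nm=='w': continue
        if k=='d' and 'w' in nm: ps=ps[1:]
        x,f=fit(ps,D[k],[*g,0.]); print(k,nm,x.round(4),round(f,3))
E
```

```text
a w [ 4.652e-01 -6.610e-02  2.000e-04] 0.207
a t [ 0.4569 -0.0596  0.072 ] 0.031
a s [ 0.4634 -0.0647  0.0013] 0.052
a ws [ 0.4651 -0.0643  0.0029] 0.13
a wts [ 0.4652 -0.0641  0.0038] 0.126
b w [0.4657 0.0772 0.0153] 0.297
b t [0.4112 0.051  0.5185] 0.207
b s [0.4636 0.0757 0.0005] 0.062
b ws [0.4652 0.0756 0.0038] 0.208
b wts [0.4651 0.0758 0.0035] 0.612
c w [0.4614 0.232  0.0159] 0.361
c t [0.3201 0.0563 1.0501] 0.346
c s [0.4595 0.2351 0.0019] 0.033
c ws [0.4607 0.2348 0.0034] 0.223
c wts [0.4611 0.2348 0.0036] 0.408
d t [ 0.4429 -0.2569 -0.0058] 0.116
d s [ 0.4389 -0.2595 -0.0021] 0.06
d ws [ 0.4389 -0.2595 -0.0021] 0.06
d wts [ 0.443  -0.2554  0.0032] 0.078
```

```bash
cat >> meas.py <<'E'
def pale(p):
    a=p['img'].astype(int); r,g,b=a[...,0],a[...,1],a[...,2]
    return ((g>.62*r)&(((r-b>25)&(g-b>10))|((r>190)&(g>160)))).astype(np.uint8)
def fitz(ps,d,x0,z=0.):
    return minimize(lambda v:fitcost(ps,d,x0,[*v,z]),x0,method='Nelder-Mead',options=dict(initial_simplex=np.array(x0)+np.array([[-.004,-.003],[.006,0],[0,.006]]),xatol=1e-4,fatol=1e-4,maxiter=80))
def fitcost(ps,d,x0,v):
    c=0
    for p in ps:
        u,w=np.round(proj(p,[*x0[:2],.02])).astype(int)
        h=int(np.linalg.norm(proj(p,[x0[0]+d/2+.012,x0[1],.02])-proj(p,[*x0[:2],.02])))+3;s=np.s_[max(0,w-h):w+h,max(0,u-h):u+h]
        o=outl(p,*v,d); c+=np.abs(o[s]-pale(p)[s]).sum()/max(o[s].sum(),1)
    return c/len(ps)
E
python3 - <<'E'
from meas import *
import pickle
t,w2=pickle.load(open('v2.pkl','rb')); s=pickle.load(open('s.pkl','rb'))
for k,g in dict(a=(.465,-.062),b=(.466,.078),c=(.462,.234),d=(.443,-.26)).items():
    for nm,ps in dict(w=[w2],s=[s],t=[t]).items():
        if k=='d' and nm=='w': continue
        r=fitz(ps,D[k],g); print(k,nm,r.x.round(4),round(r.fun,3))
M=[]
for g in ((.617,.139),(.613,.051),(.608,-.037),(.603,-.124)):
    rs=[(p,mark(p,[*g,.018])) for p in (w2,s,t)]
    print([(r[0].round(1),r[1],atz(p,r[0],.018).round(4)[:2]) for p,r in rs],tri([(p,r[0]) for p,r in rs[:2]]).round(4))
    M.append(rs[0][1][0])
X=np.array([atz(w2,m,.018)[:2] for m in M])
print('spacing',np.linalg.norm(np.diff(X,axis=0),axis=1))
c=X.mean(0);u=(X[0]-X[3]);u/=np.linalg.norm(u); print('row',[(c+u*k*.088).round(4) for k in(1.5,.5,-.5,-1.5)],np.degrees(np.arctan2(u[0],u[1])))
E
```

```text
a w [ 0.4651 -0.0659] 0.044
a s [ 0.4624 -0.0653] 0.059
a t [ 0.4641 -0.0625] 0.139
b w [0.4653 0.0744] 0.071
b s [0.4633 0.0756] 0.071
b t [0.4674 0.0928] 1.596
c w [0.4613 0.2346] 0.068
c s [0.4581 0.2349] 0.041
c t [0.4616 0.2487] 0.784
d s [ 0.4407 -0.2579] 0.062
d t [ 0.4426 -0.2556] 0.147
[(array([383.1, 140.6]), np.int32(186), array([0.617 , 0.1392])), (array([317.4, 268.5]), np.int32(64), array([0.6146, 0.1396])), (array([222.5, 163. ]), np.int32(406), array([0.6166, 0.1584]))] [0.6162 0.1398 0.0205]
[(array([376.1, 203.6]), np.int32(165), array([0.6129, 0.0512])), (array([282.3, 251.2]), np.int32(60), array([0.6107, 0.0516])), (array([259.6, 165.4]), np.int32(33), array([0.6124, 0.0534]))] [0.6122 0.0521 0.0205]
[(array([369.1, 261.7]), np.int32(126), array([ 0.6079, -0.0373])), (array([249.1, 234.9]), np.int32(53), array([ 0.6065, -0.0366])), (array([290.7, 167.7]), np.int32(33), array([ 0.6081, -0.0347]))] [ 0.6074 -0.0363  0.0196]
[(array([370. , 312.9]), np.int32(432), array([ 0.6139, -0.1217])), (array([217.6, 219.6]), np.int32(750), array([ 0.6028, -0.1252])), (array([321.7, 169.8]), np.int32(53), array([ 0.6046, -0.1227]))] [ 0.611  -0.1165  0.03  ]
spacing [0.08816458 0.08862738 0.08458053]
row [array([0.6145, 0.1398]), array([0.6134, 0.0518]), array([ 0.6124, -0.0362]), array([ 0.6114, -0.1242])] 0.6770721201997778
```

Measured heights are about 20 mm for the marks and about 3 mm for the pattern feet, which agrees with the text. I'll pick C (84 mm) first, for the mark farthest from the post.

```bash
cat > go.py <<'E'
# usage: go.py x y z [yaw]: shift/turn still needed in tool axes, from averaged pose
import sys; from h import *
P=[];Q=[]
for i in range(4):
    grab_frame('wrist'); o=observe(); P.append(o['ee_pos']);Q.append(o['eef_rot'])
T=Ro.from_euler('xyz',Q,degrees=True).mean(); p=np.mean(P,0)
print('at',p.round(4),'sd mm',(np.std(P,0)*1000).round(1),'rpy',T.as_euler('xyz',degrees=True).round(2),'t',o['clock'],'w',o['gripper_width'],'F',np.round(o['contact_force'],1))
v=[float(a) for a in sys.argv[1:]]+[90]
g=Ro.from_euler('xyz',[180,0,v[3]],degrees=True)
print('shift mm',np.round(T.inv().apply(np.array(v[:3])-p)*1000,1),'turn',np.round((T.inv()*g).as_rotvec(),4))
E
python3 -m pendant '[40,-10,35,0,0,0,80,-20,70,0,0,0,110,-21,100,0,0,0,135,-21,130,0,0,0,135,-21,160,0,0,0]' -0.3
python3 go.py 0.4605 0.2346 0.10
```

```text
clock: 3.48
ee_pos: [0.462, 0.231, 0.1965]
eef_rot: [179.8, -0.1, 89.6]
contact_force: [1.2, -0.6, -0.6]
gripper_width: 0.0642
finger_force: 0.0
at [0.4604 0.2293 0.1926] sd mm [1.2 0.7 3.6] rpy [-1.797e+02  1.300e-01  8.963e+01] t 3.6833 w 0.06133750633993445 F [-0.4  0.1  0.9]
shift mm [ 5.5  0.5 92.6] turn [-0.0052  0.0022 -0.0064]
```

```bash
cat > look.py <<'E'
# look.py name letter x y [z]: refit a pattern in a wrist picture
import sys; from meas import *
w=grab_frame('wrist'); save(w,sys.argv[1]+'.png'); k=sys.argv[2]; g=[float(v) for v in sys.argv[3:5]]; z=float((sys.argv+[0])[5])
r=fitz([w],D[k],g,z); print(k,r.x.round(4),round(r.fun,3),'uv',proj(w,[*r.x,z]).round())
E
python3 look.py c1 c 0.4605 0.2346; python3 go.py 0.4605 0.2346 0.10
```

```text
c [0.461  0.2347] 0.044 uv [282. 184.]
at [0.4626 0.2291 0.1985] sd mm [0.2 0.2 0.3] rpy [ 1.7983e+02 -7.0000e-02  8.9560e+01] t 3.9333 w 0.060864963323897035 F [-0.1 -0.4 -0. ]
shift mm [ 5.3 -2.4 98.5] turn [ 0.003  -0.0012 -0.0077]
```

View pics/c1.png

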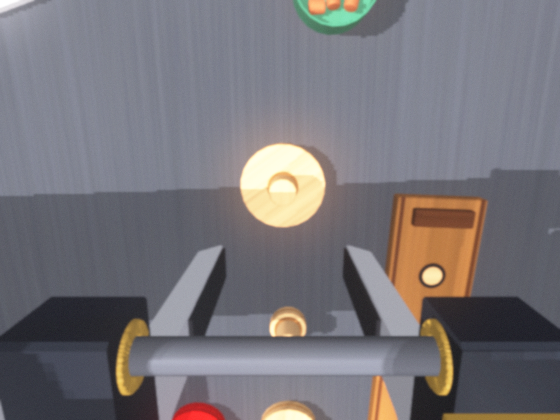

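The view shows C at (283,185), centred between the finger columns, and the fit agrees with the earlier one. I'll descend, grip and lift.

```bash
python3 -m pendant '[5.5,-2,35,0,0,-0.008,5.5,-2,70,0,0,-0.008,5.5,-2,105,0,0,-0.008,5.5,-2,130,0,0,-0.008,5.5,-2,130,0,0,-0.008]'; python3 go.py 0.461 0.2347 0.021; python3 look.py c2 c 0.461 0.2346
```

```text
clock: 4.35
ee_pos: [0.4578, 0.2343, 0.0627]
eef_rot: [-179.7, 0.1, 90.1]
contact_force: [-0.2, 0.2, -0.2]
gripper_width: 0.0609
finger_force: 0.0
at [0.4601 0.2355 0.0675] sd mm [0.7 0.4 1.2] rpy [ 1.7996e+02 -2.0000e-02  9.0090e+01] t 4.55 w 0.06115807639957471 F [-0.1  0.5  0. ]
shift mm [-0.8  0.8 46.5] turn [ 0.0008 -0.0003  0.0016]
c [0.4609 0.2348] 0.017 uv [283. 226.]
```

```bash
python3 -m pendant '[0,0.8,20,0,0,0,0,0.8,40,0,0,0,0,0.8,46,0,0,0,0,0.8,46,0,0,0,0,0.8,46,0,0,0]' && python3 -m pendant '[0,0,0,0,0,0,0,0,0,0,0,0,0,0,0,0,0,0,0,0,0,0,0,0,0,0,0,0,0,0]' 1 30 && python3 -m pendant '[0,0,-5,0,0,0,0,0,-30,0,0,0,0,0,-60,0,0,0,0,0,-80,0,0,0,0,0,-80,0,0,0]'; python3 go.py 0.6165 0.1392 0.12; python3 look.py c3 c 0.461 0.2346 0.08
```

```text
clock: 5.02
ee_pos: [0.4609, 0.2358, 0.0215]
eef_rot: [179.9, -0.0, 90.1]
contact_force: [-0.1, 0.1, -0.3]
gripper_width: 0.0609
finger_force: 0.0
clock: 5.43
ee_pos: [0.4604, 0.2356, 0.0206]
eef_rot: [180.0, -0.0, 90.1]
contact_force: [-0.0, 0.0, -0.7]
gripper_width: 0.0311
finger_force: 0.0
clock: 5.85
ee_pos: [0.462, 0.2363, 0.1046]
eef_rot: [179.7, -0.1, 90.1]
contact_force: [0.2, -0.1, -0.1]
gripper_width: 0.0255
finger_force: 30.0
at [0.4603 0.2356 0.1004] sd mm [0.6 0.2 1.2] rpy [ 1.7997e+02 -1.0000e-02  9.0110e+01] t 6.05 w 0.025383982098431512 F [-1.5  0.2 -1.1]
shift mm [-96.7 156.  -19.6] turn [ 0.0004 -0.0002  0.002 ]
c [0.4604 0.2353] 0.167 uv [284. 248.]
```

View pics/c3.png

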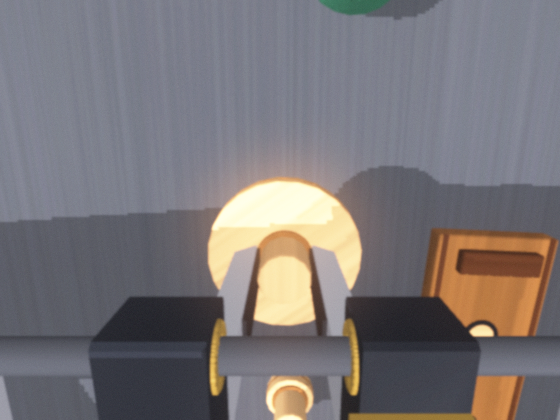

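C is held squarely, its knob between the fingers at (284,250), and the fit puts it at the TCP within 0.5 mm. The wrist calibration is therefore good against the robot. I'll check its in-hand height while moving over mark 1.

```bash
python3 -m pendant '[-20,35,-12,0,0,0,-40,68,-20,0,0,0,-58,100,-20,0,0,0,-78,130,-20,0,0,0,-97,157,-20,0,0,0]'; python3 -m pendant '[0,0,0,0,0,0,0,0,0,0,0,0]'; python3 go.py 0.617 0.1392 0.042; python3 - <<'E'
from meas import *
w=grab_frame('wrist'); o=observe(); print(o['ee_pos'])
x,f=fit([w],.084,[o['ee_pos'][0],o['ee_pos'][1],o['ee_pos'][2]-.02]); print(x.round(4),round(f,3))
E
```

```text
clock: 6.52
ee_pos: [0.6186, 0.1375, 0.1189]
eef_rot: [-179.9, 0.0, 90.1]
contact_force: [-0.1, 0.3, -0.1]
gripper_width: 0.0255
finger_force: 30.0
clock: 6.68
ee_pos: [0.6177, 0.1377, 0.1183]
eef_rot: [-179.8, 0.0, 90.0]
contact_force: [-0.7, 0.6, -0.7]
gripper_width: 0.0251
finger_force: 30.0
at [0.6168 0.1392 0.1194] sd mm [0.1 0.4 0.5] rpy [-1.799e+02  1.000e-02  9.013e+01] t 6.8833 w 0.02553694533028181 F [ 0.3 -0.3 -0.2]
shift mm [-0.   0.4 77.4] turn [-0.0017  0.0002  0.0023]
[0.6168474  0.13969281 0.12026246]
[0.6212 0.1647 0.1333] 0.115
```

```bash
python3 -m pendant '[0,0,30,0,0,0,0,0,60,0,0,0,0,0,73,0,0,0,0,0,73,0,0,0,0,0,73,0,0,0]'; python3 -m pendant '[0,0,2,0,0,0,0,0,3,0,0,0,0,0,3,0,0,0]';  python3 -m pendant '[0,0,2,0,0,0,0,0,2,0,0,0]';python3 -m pendant '[0,0,1,0,0,0,0,0,1,0,0,0]'; python3 go.py 0.617 0.1392 0.04
```

```text
clock: 7.35
ee_pos: [0.6175, 0.1392, 0.0479]
eef_rot: [-180.0, 0.0, 90.1]
contact_force: [1.5, 0.8, 0.8]
gripper_width: 0.0253
finger_force: 30.0
clock: 7.6
ee_pos: [0.618, 0.139, 0.0454]
eef_rot: [179.9, -0.0, 90.1]
contact_force: [0.1, 0.6, -0.3]
gripper_width: 0.0252
finger_force: 30.0
clock: 7.77
ee_pos: [0.6176, 0.1389, 0.0425]
eef_rot: [180.0, -0.0, 90.1]
contact_force: [0.8, -0.4, -1.6]
gripper_width: 0.0254
finger_force: 30.0
clock: 7.93
ee_pos: [0.6177, 0.1389, 0.0416]
eef_rot: [180.0, -0.0, 90.1]
contact_force: [-0.1, -0.1, 2.0]
gripper_width: 0.0254
finger_force: 30.0
at [0.6177 0.1389 0.0416] sd mm [0. 0. 0.] rpy [ 1.7997e+02 -1.0000e-02  9.0120e+01] t 8.1333 w 0.025541540303092098 F [-0.  -0.1  3.3]
shift mm [ 0.3 -0.7  1.6] turn [ 0.0005 -0.0001  0.002 ]
```

```bash
python3 -m pendant '[0,0,0.7,0,0,0,0,0,0.7,0,0,0]'; python3 -m pendant '[0,0,0,0,0,0,0,0,0,0,0,0,0,0,0,0,0,0,0,0,0,0,0,0]' -0.3; python3 -m pendant '[0,0,-20,0,0,0,0,0,-55,0,0,0,0,0,-90,0,0,0,0,0,-125,0,0,0,0,0,-160,0,0,0]'; python3 go.py 0.4655 -0.064 0.2;  python3 look.py c4 c 0.617 0.1392 0.018
```

```text
clock: 8.3
ee_pos: [0.6177, 0.1389, 0.0416]
eef_rot: [180.0, -0.0, 90.1]
contact_force: [-4.1, -0.3, 9.8]
gripper_width: 0.0252
finger_force: 30.0
clock: 8.63
ee_pos: [0.6174, 0.1389, 0.0403]
eef_rot: [-180.0, 0.0, 90.1]
contact_force: [1.4, 0.3, -0.5]
gripper_width: 0.0486
finger_force: 0.0
clock: 9.05
ee_pos: [0.6172, 0.1389, 0.2022]
eef_rot: [-180.0, 0.0, 90.1]
contact_force: [0.3, -0.6, -1.7]
gripper_width: 0.0611
finger_force: 0.0
at [0.6187 0.1391 0.2053] sd mm [0.7 0.1 3.5] rpy [ 1.7964e+02 -6.0000e-02  9.0120e+01] t 9.25 w 0.06108421790517871 F [ 0.2  0.1 -0.9]
shift mm [-202.8 -153.6    4.2] turn [ 0.0062 -0.001   0.002 ]
c [0.6158 0.1531] 0.665 uv [281. 178.]
```

View pics/c4.png

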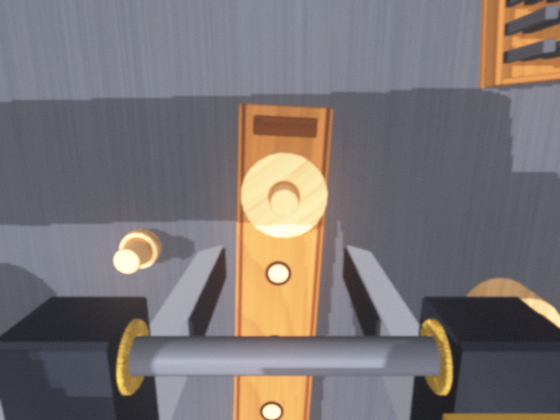

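The picture shows C flat on mark 1, its disc centred at (284,196) in line with the row. The next mark is at (278,273). Next is A (68 mm).

```bash
python3 -m pendant '[-32,-24,0,0,0,0,-64,-48,0,0,0,0,-96,-72,0,0,0,0,-128,-97,0,0,0,0,-160,-121,10,0,0,0]'; python3 -m pendant '[-32,-24,10,0,0,0,-43,-32,30,0,0,0,-43,-32,60,0,0,0,-43,-32,80,0,0,0,-43,-32,80,0,0,0]'; python3 look.py a1 a 0.4651 -0.065; python3 go.py 0.465 -0.065 0.021; python3 - <<'E'
import cv2,numpy as np; from h import *
w=grab_frame('wrist'); o=observe()
E
```

```text
clock: 9.72
ee_pos: [0.4954, -0.0224, 0.1902]
eef_rot: [-180.0, -0.0, 90.1]
contact_force: [1.0, -0.7, 0.5]
gripper_width: 0.0613
finger_force: 0.0
clock: 10.13
ee_pos: [0.4621, -0.0642, 0.106]
eef_rot: [-179.5, -0.1, 90.1]
contact_force: [0.1, 1.2, -0.6]
gripper_width: 0.0614
finger_force: 0.0
a [ 0.4656 -0.0648] 0.03 uv [288. 212.]
at [ 0.4651 -0.0643  0.111 ] sd mm [0.4 0.  0.6] rpy [-179.99   -0.     90.13] t 10.3833 w 0.06133377448262169 F [0.  0.1 0.3]
shift mm [-0.7 -0.1 90. ] turn [-0.0002 -0.      0.0023]
```

```bash
python3 -m pendant '[-0.5,0.4,30,0,0,0,-0.5,0.4,60,0,0,0,-0.5,0.4,80,0,0,0,-0.5,0.4,90,0,0,0,-0.5,0.4,90,0,0,0]' && python3 -m pendant '[0,0,0,0,0,0,0,0,0,0,0,0,0,0,0,0,0,0,0,0,0,0,0,0,0,0,0,0,0,0]' 1 30 && python3 -m pendant '[0,0,0,0,0,0,0,0,0,0,0,0]' && python3 -m pendant '[0,0,-20,0,0,0,0,0,-50,0,0,0,0,0,-80,0,0,0,0,0,-100,0,0,0,0,0,-100,0,0,0]'; python3 go.py 0.6125 0.0513 0.12; python3 look.py a2 a 0.465 -0.065 0.1
```

```text
clock: 10.85
ee_pos: [0.4648, -0.0647, 0.0195]
eef_rot: [-179.9, -0.0, 90.1]
contact_force: [-0.3, -0.6, -0.4]
gripper_width: 0.0612
finger_force: 0.0
clock: 11.27
ee_pos: [0.4657, -0.065, 0.0213]
eef_rot: [179.9, 0.0, 90.1]
contact_force: [-0.5, -0.1, -0.4]
gripper_width: 0.0314
finger_force: 0.0
clock: 11.43
ee_pos: [0.4655, -0.065, 0.021]
eef_rot: [180.0, 0.0, 90.1]
contact_force: [-1.5, 0.9, 6.4]
gripper_width: 0.0257
finger_force: 30.0
clock: 11.85
ee_pos: [0.467, -0.0653, 0.1244]
eef_rot: [179.7, 0.1, 90.1]
contact_force: [0.1, 0.2, -0.9]
gripper_width: 0.0255
finger_force: 30.0
at [ 0.4652 -0.0649  0.1204] sd mm [0.6 0.1 1.1] rpy [179.99   0.    90.12] t 12.05 w 0.02537602695100953 F [-0.9  0.4 -0.8]
shift mm [115.9 147.5   0.4] turn [0.0002 0.     0.002 ]
a [ 0.4653 -0.0642] 0.135 uv [284. 247.]
```

```bash
python3 -m pendant '[24,30,0,0,0,0,48,60,0,0,0,0,72,90,0,0,0,0,95,120,0,0,0,0,116,147.5,0,0,0,0]'; python3 -m pendant '[0,0,0,0,0,0,0,0,0,0,0,0]'; python3 go.py 0.6125 0.0513 0.042
```

```text
clock: 12.52
ee_pos: [0.6134, 0.053, 0.1189]
eef_rot: [-179.9, 0.0, 90.1]
contact_force: [-0.6, -1.2, -0.8]
gripper_width: 0.0254
finger_force: 30.0
clock: 12.68
ee_pos: [0.6124, 0.0523, 0.1182]
eef_rot: [-179.8, 0.0, 90.2]
contact_force: [-0.1, -0.4, -0.8]
gripper_width: 0.0254
finger_force: 30.0
at [0.6118 0.0509 0.1196] sd mm [0.1 0.3 0.6] rpy [-1.799e+02  1.000e-02  9.010e+01] t 12.8833 w 0.025197558255830945 F [ 0.1 -0.5 -1.5]
shift mm [ 0.4  0.9 77.6] turn [-0.0018  0.0001  0.0017]
```

```bash
python3 -m pendant '[0.4,0.5,30,0,0,0,0.4,0.5,60,0,0,0,0.4,0.5,76,0,0,0,0.4,0.5,76,0,0,0,0.4,0.5,76,0,0,0]'; python3 -m pendant '[0,0,2,0,0,0,0,0,3,0,0,0,0,0,3,0,0,0]';  python3 -m pendant '[0,0,1,0,0,0,0,0,1,0,0,0]'; python3 go.py 0.6125 0.0513 0.039
```

```text
clock: 13.3
ee_pos: [0.6127, 0.0512, 0.0449]
eef_rot: [-180.0, 0.0, 90.1]
contact_force: [-0.4, 0.1, -0.6]
gripper_width: 0.0253
finger_force: 30.0
clock: 13.55
ee_pos: [0.6135, 0.0517, 0.0427]
eef_rot: [179.9, -0.0, 90.1]
contact_force: [-0.7, -0.0, -1.0]
gripper_width: 0.0253
finger_force: 30.0
clock: 13.72
ee_pos: [0.6132, 0.0518, 0.041]
eef_rot: [180.0, -0.0, 90.1]
contact_force: [0.0, 0.3, -1.5]
gripper_width: 0.0251
finger_force: 30.0
at [0.6132 0.0518 0.0408] sd mm [0.  0.  0.1] rpy [179.99  -0.    90.12] t 13.9167 w 0.025836301842028512 F [-0.3  0.6 -0.5]
shift mm [-0.5 -0.7  1.8] turn [ 0.0002 -0.      0.002 ]
```

```bash
python3 -m pendant '[-0.5,-0.5,1.3,0,0,0,-0.5,-0.5,1.3,0,0,0]'; python3 -m pendant '[0,0,0.6,0,0,0,0,0,0.6,0,0,0,0,0,0.6,0,0,0]'
```

```text
clock: 14.08
ee_pos: [0.6125, 0.0512, 0.0391]
eef_rot: [-180.0, -0.0, 90.1]
contact_force: [0.2, -0.2, -0.1]
gripper_width: 0.0254
finger_force: 30.0
clock: 14.33
ee_pos: [0.6126, 0.0512, 0.0391]
eef_rot: [-180.0, 0.0, 90.1]
contact_force: [-4.0, -0.8, 5.1]
gripper_width: 0.0253
finger_force: 30.0
```

```bash
python3 -m pendant '[0,0,0,0,0,0,0,0,0,0,0,0,0,0,0,0,0,0,0,0,0,0,0,0]' -0.3; python3 -m pendant '[0,0,-20,0,0,0,0,0,-55,0,0,0,0,0,-90,0,0,0,0,0,-125,0,0,0,0,0,-140,0,0,0]'; python3 look.py a4 a 0.6125 0.0513 0.018; python3 -m pendant '[-36,-20,0,0,0,0,-72,-39,0,0,0,0,-108,-59,0,0,0,0,-143,-79,0,0,0,0,-178,-98,0,0,0,0]';  python3 -m pendant '[-35,-19,0,0,0,0,-70,-38,0,0,0,0,-105,-57,0,0,0,0,-131,-71.5,0,0,0,0,-131,-71.5,0,0,0,0]'; python3 go.py 0.443 -0.258 0.11; python3 look.py d1 d 0.443 -0.258
```

```text
clock: 14.67
ee_pos: [0.6126, 0.0513, 0.0386]
eef_rot: [-180.0, 0.0, 90.1]
contact_force: [-0.1, 0.2, 2.0]
gripper_width: 0.0484
finger_force: 0.0
clock: 15.08
ee_pos: [0.6138, 0.0513, 0.1837]
eef_rot: [179.7, -0.0, 90.1]
contact_force: [-1.3, -1.0, -0.2]
gripper_width: 0.0612
finger_force: 0.0
a [0.613  0.0655] 1.149 uv [281. 181.]
clock: 15.55
ee_pos: [0.5135, -0.1282, 0.1782]
eef_rot: [-180.0, -0.0, 90.1]
contact_force: [1.4, -0.1, -0.1]
gripper_width: 0.0611
finger_force: 0.0
clock: 15.97
ee_pos: [0.4414, -0.2617, 0.1782]
eef_rot: [-180.0, 0.0, 89.9]
contact_force: [0.4, 1.1, 0.2]
gripper_width: 0.0611
finger_force: 0.0
at [ 0.4434 -0.2584  0.1783] sd mm [0.6 0.9 0.1] rpy [-1.7998e+02 -2.0000e-02  9.0030e+01] t 16.1667 w 0.06166832669028977 F [ 0.8 -1.3 -0.7]
shift mm [ 0.4 -0.3 68.3] turn [-0.0003 -0.0003  0.0005]
d [ 0.4434 -0.2571] 0.038 uv [283. 193.]
```

View pics/a4.png

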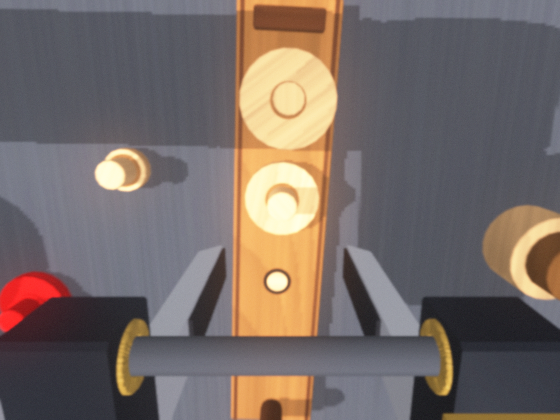

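View pics/d1.png

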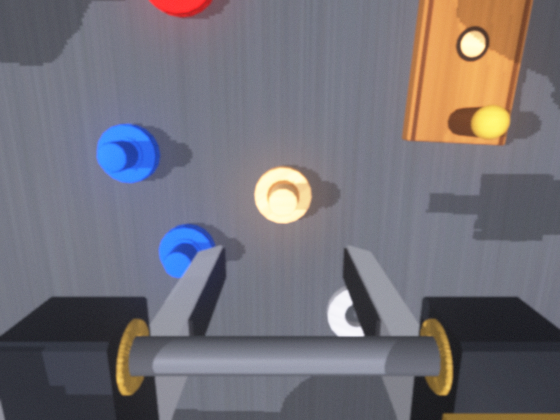

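a4 shows C at (288,98), A at (283,199) and the free mark 3 at (277,281), all in line. d1 shows D at (283,195), with the blue look-alikes at (127,153) and (188,250), clear of the fingers. Next I pick D.

```bash
python3 -m pendant '[1,0,35,0,0,0,1,0,70,0,0,0,1,0,105,0,0,0,1,0,130,0,0,0,1,0,130,0,0,0]' && python3 -m pendant '[0,0,15,0,0,0,0,0,27,0,0,0,0,0,27,0,0,0,0,0,27,0,0,0]' && python3 -m pendant '[0,0,0,0,0,0,0,0,0,0,0,0,0,0,0,0,0,0,0,0,0,0,0,0,0,0,0,0,0,0]' 1 30 && python3 -m pendant '[0,0,0,0,0,0,0,0,0,0,0,0]' && python3 -m pendant '[0,0,-20,0,0,0,0,0,-50,0,0,0,0,0,-80,0,0,0,0,0,-100,0,0,0,0,0,-100,0,0,0]'; python3 go.py 0.608 -0.0366 0.12; python3 look.py d2 d 0.4434 -0.2575 0.1
```

```text
clock: 16.63
ee_pos: [0.4421, -0.2546, 0.0442]
eef_rot: [-179.6, -0.2, 90.2]
contact_force: [-0.9, 0.5, -1.1]
gripper_width: 0.0613
finger_force: 0.0
clock: 16.97
ee_pos: [0.4444, -0.2568, 0.0228]
eef_rot: [180.0, 0.0, 90.2]
contact_force: [-0.5, -0.1, -0.2]
gripper_width: 0.0609
finger_force: 0.0
clock: 17.38
ee_pos: [0.4438, -0.2571, 0.0221]
eef_rot: [180.0, 0.0, 90.1]
contact_force: [-0.3, 0.3, 0.2]
gripper_width: 0.0314
finger_force: 0.0
clock: 17.55
ee_pos: [0.4438, -0.2571, 0.0219]
eef_rot: [180.0, 0.0, 90.1]
contact_force: [-0.7, 0.3, 3.6]
gripper_width: 0.0253
finger_force: 30.0
clock: 17.97
ee_pos: [0.4451, -0.258, 0.1257]
eef_rot: [179.7, 0.2, 90.1]
contact_force: [0.3, -1.0, -1.4]
gripper_width: 0.0257
finger_force: 30.0
at [ 0.4436 -0.257   0.1214] sd mm [0.5 0.3 1.2] rpy [1.7999e+02 1.0000e-02 9.0110e+01] t 18.1667 w 0.02548840333362539 F [-0.3 -0.5 -0.1]
shift mm [220.1 164.8   1.4] turn [0.0001 0.0001 0.002 ]
d [ 0.4438 -0.2564] 0.145 uv [284. 247.]
```

```bash
python3 -m pendant '[31,23,-10,0,0,0,62,46,-10,0,0,0,94,70,-10,0,0,0,125,94,-10,0,0,0,157,117,-10,0,0,0]'; python3 -m pendant '[31,24,5,0,0,0,63,47.5,10,0,0,0,63,47.5,10,0,0,0]'; python3 go.py 0.608 -0.0368 0.042
```

```text
clock: 18.63
ee_pos: [0.5609, -0.0981, 0.1304]
eef_rot: [-179.9, -0.0, 90.1]
contact_force: [-0.3, -0.1, -0.2]
gripper_width: 0.0256
finger_force: 30.0
clock: 18.88
ee_pos: [0.6093, -0.0315, 0.1189]
eef_rot: [-179.8, -0.1, 90.4]
contact_force: [-1.3, -0.6, -0.3]
gripper_width: 0.0256
finger_force: 30.0
at [ 0.6075 -0.0359  0.12  ] sd mm [0.4 1.3 0.6] rpy [-1.7986e+02 -2.0000e-02  9.0200e+01] t 19.0833 w 0.02556060569701588 F [ 0.2 -0.4 -0.9]
shift mm [-0.9  0.7 78. ] turn [-0.0025 -0.0003  0.0035]
```

```bash
python3 -m pendant '[0,0,30,0,0,0,0,0,60,0,0,0,0,0,77,0,0,0,0,0,77,0,0,0,0,0,77,0,0,0]'; python3 -m pendant '[0,0,1.5,0,0,0,0,0,1.5,0,0,0,0,0,1.5,0,0,0]'; python3 go.py 0.608 -0.0368 0.0395
```

```text
clock: 19.5
ee_pos: [0.6073, -0.0378, 0.0448]
eef_rot: [-179.9, -0.0, 90.0]
contact_force: [-0.0, -0.0, 0.5]
gripper_width: 0.0253
finger_force: 30.0
clock: 19.75
ee_pos: [0.6083, -0.037, 0.0445]
eef_rot: [179.9, 0.0, 90.1]
contact_force: [0.3, 0.1, -0.5]
gripper_width: 0.0252
finger_force: 30.0
at [ 0.6081 -0.0368  0.044 ] sd mm [0.1 0.1 0.2] rpy [1.7994e+02 1.0000e-02 9.0110e+01] t 19.95 w 0.025651739214104567 F [-0.3  0.7 -0.1]
shift mm [ 0.  -0.1  4.5] turn [0.0011 0.0001 0.002 ]
```

```bash
python3 -m pendant '[0,0,2,0,0,0,0,0,3,0,0,0,0,0,3,0,0,0]'; python3 -m pendant '[0,0,1,0,0,0,0,0,1,0,0,0,0,0,1,0,0,0]';python3 -m pendant '[0,0,0.6,0,0,0,0,0,0.6,0,0,0,0,0,0.6,0,0,0]'
```

```text
clock: 20.2
ee_pos: [0.6076, -0.0367, 0.0398]
eef_rot: [-180.0, -0.0, 90.1]
contact_force: [0.2, 0.0, -1.1]
gripper_width: 0.0254
finger_force: 30.0
clock: 20.45
ee_pos: [0.6078, -0.0368, 0.0392]
eef_rot: [-180.0, 0.0, 90.1]
contact_force: [0.7, 0.5, -0.2]
gripper_width: 0.0253
finger_force: 30.0
clock: 20.7
ee_pos: [0.6078, -0.0368, 0.0387]
eef_rot: [180.0, 0.0, 90.1]
contact_force: [0.6, -0.1, 0.1]
gripper_width: 0.0257
finger_force: 30.0
```

```bash
python3 -m pendant '[0,0,0.7,0,0,0,0,0,0.7,0,0,0,0,0,0.7,0,0,0]'; python3 -m pendant '[0,0,0.7,0,0,0,0,0,0.7,0,0,0,0,0,0.7,0,0,0]'; python3 go.py 0.608 -0.0368 0.0395; python3 -c "
from h import *
save(grab_frame('wrist'),'d3.png')"
```

```text
clock: 20.95
ee_pos: [0.608, -0.0368, 0.0386]
eef_rot: [180.0, 0.0, 90.1]
contact_force: [-1.8, -0.4, 6.5]
gripper_width: 0.025
finger_force: 30.0
clock: 21.2
ee_pos: [0.608, -0.0368, 0.0385]
eef_rot: [180.0, 0.0, 90.1]
contact_force: [-5.1, -0.2, 13.6]
gripper_width: 0.0253
finger_force: 30.0
at [ 0.608  -0.0368  0.0385] sd mm [0. 0. 0.] rpy [1.7996e+02 1.0000e-02 9.0120e+01] t 21.4 w 0.025535386648431656 F [-5.9  0.3 13.3]
shift mm [ 0.  0. -1.] turn [0.0007 0.0002 0.0021]
```

View pics/d3.png

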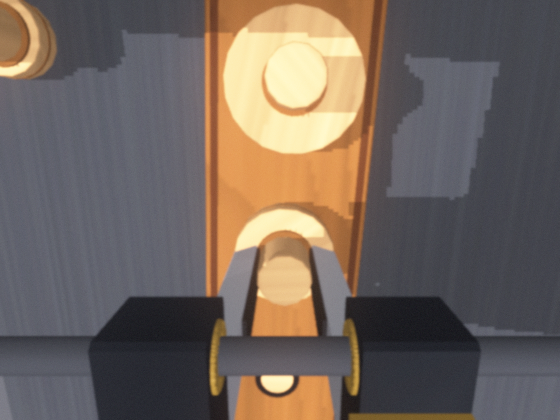

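D is seated on the board at (284,255), with A at (294,78) ahead of it and the last mark at (277,378). I'll release it and go to B.

```bash
python3 -m pendant '[0,0,-0.7,0,0,0,0,0,-0.7,0,0,0,0,0,-0.7,0,0,0,0,0,-0.7,0,0,0]' -0.3; python3 -m pendant '[0,0,-20,0,0,0,0,0,-55,0,0,0,0,0,-90,0,0,0,0,0,-125,0,0,0,0,0,-140,0,0,0]'; python3 -m pendant '[23,-29,0,0,0,0,46,-58,0,0,0,0,70,-87,0,0,0,0,92,-116,0,0,0,0,112.5,-142.5,10,0,0,0]';  python3 -m pendant '[0,0,30,0,0,0,0,0,60,0,0,0,0,0,60,0,0,0]'; python3 go.py 0.4655 0.0757 0.021; python3 look.py b1 b 0.4655 0.0757
```

```text
clock: 21.78
ee_pos: [0.6077, -0.0367, 0.0377]
eef_rot: [-180.0, -0.0, 90.1]
contact_force: [0.4, -0.3, -0.1]
gripper_width: 0.0485
finger_force: 0.0
clock: 22.2
ee_pos: [0.6089, -0.0368, 0.1828]
eef_rot: [179.7, 0.0, 90.1]
contact_force: [0.2, -0.1, 0.5]
gripper_width: 0.061
finger_force: 0.0
clock: 22.62
ee_pos: [0.464, 0.0765, 0.169]
eef_rot: [179.9, -0.0, 90.1]
contact_force: [0.8, 0.9, 0.8]
gripper_width: 0.0609
finger_force: 0.0
clock: 22.87
ee_pos: [0.4624, 0.0756, 0.1038]
eef_rot: [-179.6, 0.0, 90.2]
contact_force: [-1.6, 0.1, -1.6]
gripper_width: 0.0611
finger_force: 0.0
at [0.4651 0.0754 0.1083] sd mm [0.9 0.  1.2] rpy [-179.95    0.     90.11] t 23.0667 w 0.06088938137892586 F [0.4 0.  0.4]
shift mm [ 0.3  0.4 87.3] turn [-0.0008  0.      0.0019]
b [0.4654 0.0755] 0.035 uv [282. 210.]
```

```bash
python3 -m pendant '[0,0.3,30,0,0,0,0,0.3,60,0,0,0,0,0.3,80,0,0,0,0,0.3,88,0,0,0,0,0.3,88,0,0,0]' && python3 -m pendant '[0,0,0,0,0,0,0,0,0,0,0,0,0,0,0,0,0,0,0,0,0,0,0,0,0,0,0,0,0,0]' 1 30 && python3 -m pendant '[0,0,0,0,0,0,0,0,0,0,0,0]' && python3 -m pendant '[0,0,-20,0,0,0,0,0,-50,0,0,0,0,0,-80,0,0,0,0,0,-110,0,0,0,0,0,-120,0,0,0]'; python3 go.py 0.6035 -0.1246 0.14; python3 look.py b2 b 0.465 0.0756 0.12; python3 -c "
from meas import *
w=grab_frame('wrist'); s=grab_frame('scene')
r=mark(s,[.6035,-.1246,.018]); print(r,atz(s,r[0],.018))"
```

```text
clock: 23.53
ee_pos: [0.4652, 0.0753, 0.0194]
eef_rot: [-179.9, 0.0, 90.1]
contact_force: [1.0, 0.1, 0.2]
gripper_width: 0.061
finger_force: 0.0
clock: 23.95
ee_pos: [0.4657, 0.0755, 0.0206]
eef_rot: [179.9, -0.0, 90.1]
contact_force: [-0.2, 0.5, -0.6]
gripper_width: 0.031
finger_force: 0.0
clock: 24.12
ee_pos: [0.4656, 0.0755, 0.0203]
eef_rot: [180.0, -0.0, 90.1]
contact_force: [-1.2, 0.4, 5.5]
gripper_width: 0.0254
finger_force: 30.0
clock: 24.53
ee_pos: [0.4666, 0.0756, 0.1438]
eef_rot: [179.7, -0.0, 90.1]
contact_force: [0.0, -0.6, 0.3]
gripper_width: 0.0256
finger_force: 30.0
at [0.4657 0.0755 0.1407] sd mm [0.8 0.1 1.9] rpy [ 1.7989e+02 -1.0000e-02  9.0120e+01] t 24.7333 w 0.025868704354716495 F [-0.4  0.2 -0.5]
shift mm [-200.4  137.3    1. ] turn [ 0.0019 -0.0002  0.0021]
b [0.4654 0.0753] 0.021 uv [284. 249.]
(array([218.62302006, 218.95881732]), np.int32(947)) [ 0.60013146 -0.12410942  0.018     ]
```

```bash
python3 -m pendant '[-33,23,0,0,0,0,-66,46,0,0,0,0,-99,68,0,0,0,0,-132,91,0,0,0,0,-165,113,0,0,0,0]'; python3 -m pendant '[-34,24,0,0,0,0,-35,24.5,0,0,0,0,-35,24.5,0,0,0,0]'; python3 go.py 0.6035 -0.1246 0.042
```

```text
clock: 25.3
ee_pos: [0.5791, -0.091, 0.1385]
eef_rot: [-179.9, -0.0, 90.1]
contact_force: [0.6, 0.3, -0.2]
gripper_width: 0.0255
finger_force: 30.0
clock: 25.55
ee_pos: [0.6031, -0.1257, 0.1376]
eef_rot: [-179.8, -0.0, 90.0]
contact_force: [-0.7, 0.9, -1.3]
gripper_width: 0.0254
finger_force: 30.0
at [ 0.6027 -0.1236  0.139 ] sd mm [0.1 0.5 0.6] rpy [-1.7991e+02 -3.0000e-02  9.0130e+01] t 25.75 w 0.025233024388056153 F [ 0.4 -0.2 -0.3]
shift mm [-1.1  1.  97. ] turn [-0.0015 -0.0006  0.0023]
```

```bash
python3 -m pendant '[-1,0.5,30,0,0,0,-1,0.5,60,0,0,0,-1,0.5,85,0,0,0,-1,0.5,96,0,0,0,-1,0.5,96,0,0,0]'; python3 -m pendant '[0,0,2,0,0,0,0,0,2,0,0,0,0,0,2,0,0,0]'; python3 go.py 0.6035 -0.1246 0.039
```

```text
clock: 26.17
ee_pos: [0.6024, -0.1241, 0.0418]
eef_rot: [-179.8, -0.1, 90.2]
contact_force: [0.2, -0.4, -0.9]
gripper_width: 0.0253
finger_force: 30.0
clock: 26.42
ee_pos: [0.6045, -0.1253, 0.0436]
eef_rot: [179.9, 0.0, 90.1]
contact_force: [-0.4, -0.7, -0.6]
gripper_width: 0.0252
finger_force: 30.0
at [ 0.6042 -0.1253  0.043 ] sd mm [0.1 0.  0.3] rpy [1.7991e+02 2.0000e-02 9.0120e+01] t 26.6167 w 0.025306811344059616 F [ 0.3 -0.4  0.2]
shift mm [ 0.7 -0.7  4. ] turn [0.0016 0.0004 0.002 ]
```

```bash
python3 -m pendant '[0.7,-0.6,2,0,0,0,0.7,-0.6,3,0,0,0,0.7,-0.6,3,0,0,0]'; python3 -m pendant '[0,0,1,0,0,0,0,0,1,0,0,0,0,0,1,0,0,0]';python3 -m pendant '[0,0,0.7,0,0,0,0,0,0.7,0,0,0,0,0,0.7,0,0,0]'; python3 -c "
from h import *
save(grab_frame('wrist'),'b3.png')"
```

```text
clock: 26.87
ee_pos: [0.603, -0.1245, 0.0386]
eef_rot: [-180.0, -0.0, 90.1]
contact_force: [-0.5, 0.4, -1.3]
gripper_width: 0.0254
finger_force: 30.0
clock: 27.12
ee_pos: [0.6032, -0.1245, 0.0384]
eef_rot: [180.0, 0.0, 90.1]
contact_force: [-2.8, 0.5, 5.4]
gripper_width: 0.0256
finger_force: 30.0
clock: 27.37
ee_pos: [0.6032, -0.1246, 0.0383]
eef_rot: [180.0, 0.0, 90.1]
contact_force: [-7.2, 0.6, 12.1]
gripper_width: 0.0253
finger_force: 30.0
```

```bash
python3 -m pendant '[0,0,-0.7,0,0,0,0,0,-0.7,0,0,0,0,0,-0.7,0,0,0,0,0,-0.7,0,0,0]' -0.3; python3 -m pendant '[0,0,-20,0,0,0,0,0,-55,0,0,0,0,0,-90,0,0,0,0,0,-130,0,0,0,0,0,-170,0,0,0]'; python3 -m pendant '[30,-10,-15,0,0,0,60,-20,-30,0,0,0,90,-30,-45,0,0,0,120,-40,-60,0,0,0,120,-40,-60,0,0,0]'; python3 - <<'E'
from meas import *
o=observe();print(o['clock'],o['ee_pos'])
w=grab_frame('wrist');s=grab_frame('scene');t=grab_frame('top');save(w,'f_w.png');save(s,'f_s.png');save(t,'f_t.png')
cv2.imwrite('pics/f_w2.png',cv2.imread('pics/f_w.png'))
a=cv2.imread('pics/f_s.png')[170:320,150:400]; cv2.imwrite('pics/f_sc.png',cv2.resize(a,None,fx=3,fy=3,interpolation=cv2.INTER_CUBIC))
for n in('pattern_a','tin'):
  for nm,p in(('w',w),('s',s)):
    for r in landmark_of(p,n): print(n,nm,np.round(r['centre'],1),round(r['score'],2),atz(p,r['centre'],.018).round(4)[:2])
E
```

```text
clock: 27.75
ee_pos: [0.6031, -0.1245, 0.0377]
eef_rot: [-180.0, -0.0, 90.1]
contact_force: [-0.7, 0.4, 0.4]
gripper_width: 0.049
finger_force: 0.0
clock: 28.17
ee_pos: [0.6027, -0.1244, 0.2094]
eef_rot: [-180.0, -0.0, 90.1]
contact_force: [-0.7, -0.7, -0.3]
gripper_width: 0.0613
finger_force: 0.0
clock: 28.58
ee_pos: [0.5625, -0.0006, 0.2714]
eef_rot: [179.7, -0.0, 90.3]
contact_force: [-0.3, 0.3, 0.3]
gripper_width: 0.0611
finger_force: 0.0
28.5833 [ 0.56248628 -0.0006242   0.27137423]
pattern_a w [314.4 278.1] 0.84 [ 0.604 -0.126]
pattern_a w [326.1 132.9] 0.77 [0.6124 0.0549]
pattern_a w [119.7 229.7] 0.67 [ 0.3633 -0.063 ]
pattern_a w [318.4 210.2] 0.63 [ 0.6064 -0.0368]
pattern_a s [293.3 168. ] 0.95 [ 0.3673 -0.0509]
pattern_a s [315.4 270.3] 0.94 [0.6208 0.138 ]
pattern_a s [218.6 219.1] 0.67 [ 0.6005 -0.1239]
pattern_a s [210.2 136.6] 0.64 [ 0.3659 -0.3098]
pattern_a s [251.2 139.3] 0.55 [ 0.3225 -0.2046]
tin w [331.6 135.5] 0.7 [0.6189 0.052 ]
tin s [455.6 288.3] 0.59 [0.5229 0.4111]
```

View pics/f_w.png

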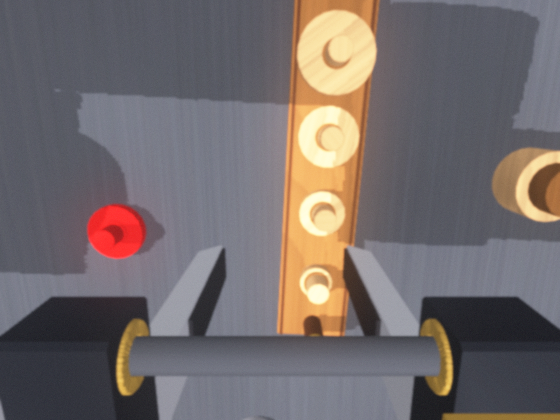

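View pics/f_sc.png

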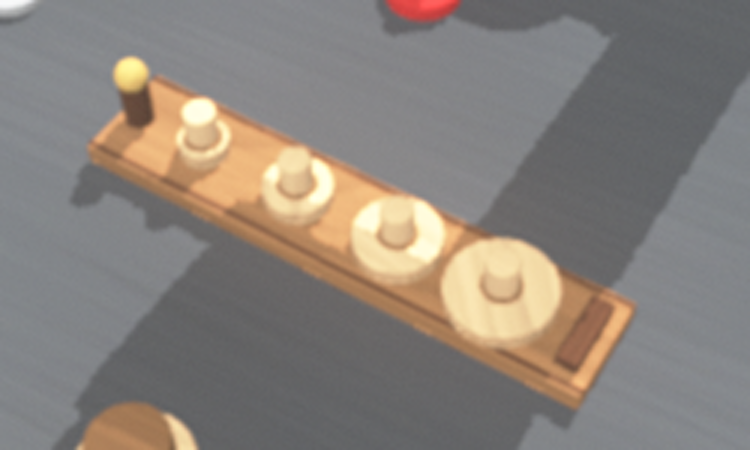

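Both views show 40, 54, 68 and 84 mm in order from the post, standing flat and centred on the row. The tin and the look-alikes have not moved and the arm is clear.

```bash
python3 -c "
from station import *
print(job_done())"
```

```text
the job is handed in; nothing more can be done
None
```

The four patterns stand on their marks in order of size, smallest (40 mm) next to the brass-topped post and largest (84 mm) farthest away, the tin was not touched, and the job is handed in at about 29 s.

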